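# Sort the mixed-up car keys back into their job trays

### The arm

A 6-joint arm with a two-finger parallel gripper is mounted at the origin on the work surface. World frame = base frame: x ahead of the robot, y to its left, z up, the work surface at z = 0. Lengths are in m, angles in rad, forces in N, time in s.
With the tool pointing down it reaches from about 0.25 to 0.725 m from the base axis. Payload 4 kg.
Tool frame: the origin (TCP) lies at the very end of the fingers, on their centre line; the grasp point (between the pads) lies 19 mm behind it (robot.grip_point_offset is the distance from the TCP to the grasp point, in m); x points along the fingers, z is the direction in which the jaws open and shut, and the axes are right-handed (so a half turn about x gives the same grasp; the last joint's range is limited). The gripper opens to 85 mm and grips with 20 to 120 N. Pads are 22 mm wide; open, the fingers measure 114 mm over their backs; the gripper's body (76 mm by 85 mm) begins 54 mm behind the grasp point. The pads swing forward as they close: fully open they stand 13 mm farther back than shut.
Start: joints at [-1.259, 0.241, 0.005, 1.335, 0, 1.571], TCP at [0.153, -0.476, 0.231] pointing down, gripper open.
Joint ranges: [-2.72, 2.72], [-1.05, 1.87], [-1.09, 1.28], [-1.99, 2.15], [-1.42, 1.44], [-3.14, 3.14]. Speed limits (rad/s): [2.79, 2.79, 3.14, 3.14, 3.14, 3.14].

### API

Orientations are given as a rotation vector (axis times angle).
In Python, from workcell import robot, imaging, close_job gives the robot as it stands. The module is installed in compiled form; this text tells all that it offers.
- The arm moves only by the tool servo_tool, never from a script. Its argument "steps" is one flat list of numbers, 7 for each row, row after row: the shift along the tool's x, y, z as a fraction of full scale, then the turn, a rotation vector about the tool's x, y, z as a fraction of full scale, then the opening in per cent of the stroke, from 0 (shut) to 100 (fully open). A call has exactly 10 rows; each row shifts and turns the commanded pose from where the row before left it, along the tool's axes as they then stand; what a row does not reach is not made up. Full scale, the value 1, is 40 cm for a shift and pi/2 rad for a turn. A row lasts 1/10 s, in which the tool goes at most 50 mm and 8.59 degrees, less where a joint would pass 70% of its speed; a pose out of reach is approached as far as the arm can. A call with a number of a shift or a turn outside -1 to 1 is refused whole. A call with a gripper value outside its range is refused whole. The fingers move at their own pace and stop on an object; "grip_force" is the grip in N (left out, the last holds). Time passes only in rows, so rows that do not move let the fingers close, or fill a call up. It gives the time, the measured TCP pose, the force and the opening at its end, in the units of the state.
- robot.state(): the state, without advancing time (a new reading comes with each control period).
- imaging.grab_frame(name): name is "scene" or "top"; returns (picture, depth): 384x512x3 uint8, blue, green, red; 384x512 float32, m along the optical axis (not along the pixel's ray), 0 where there is no reading.
- imaging.get_calibration(name): a dict with "fx", "fy", "cx", "cy" (pixels), "pose" (4x4, takes a point from camera to world coordinates). Camera axes: x right, y up, looking along -z (the intrinsics and any distortion apply to the point x, -y, -z); pixel columns grow to the right and rows downward; lengths in m; the calibration is good to about 2 mm. A picture is of the moment at which its call begins. get_calibration takes no time and is no camera call.
- close_job(): hands the job in, once; it reports no verdict.
The state is a dict: "time": time; "joint_positions": joint angles; "joint_velocities": joint speeds; "joint_efforts": joint torques, N m; "ee_pos": TCP position; "eef_rot": TCP orientation; "force": force on the tool from outside, world axes, zero at the start; "wrist_torque": the same for the moment, N m; "grip_width": finger opening in m.
Only numpy, scipy, OpenCV 4.12 (cv2) and the standard library are available. Lean on these libraries where they do the work, as an engineer would, in place of code of your own. Each camera call takes 0.05 s, during which the arm holds its last target. There are 200 camera calls.

### The job

The red, blue and yellow car keys lie in each other's job trays. First clear the finished white key off the black parking mat into the white tray, then use the emptied mat to park one coloured key on while you move the keys round, until every key lies flat, buttons up, lengthways in the middle of the tray of its own colour and the mat is empty. Set each key down gently; do not drop it.

Things in the scene. Friction and masses are not known exactly. Their poses are not given: they have to be found in the camera images.
- red_key: red car remote key (its blade folded away): a flat rounded box 74 long (x) x 38 wide (y) x 16 mm high (about 17 over the black button panel on its top), 50 g, loose. Origin at the centre of its underside, x along its length, z up when its buttons face up. At the start it lies buttons up, roughly lengthways, in a tray of another colour.
- blue_key: blue car remote key (its blade folded away): a flat rounded box 74 long (x) x 38 wide (y) x 16 mm high (about 17 over the black button panel on its top), 50 g, loose. Origin at the centre of its underside, x along its length, z up when its buttons face up. At the start it lies buttons up, roughly lengthways, in a tray of another colour.
- yellow_key: yellow car remote key (its blade folded away): a flat rounded box 74 long (x) x 38 wide (y) x 16 mm high (about 17 over the black button panel on its top), 50 g, loose. Origin at the centre of its underside, x along its length, z up when its buttons face up. At the start it lies buttons up, roughly lengthways, in a tray of another colour.
- white_key: white car remote key (its blade folded away): a flat rounded box 74 long (x) x 38 wide (y) x 16 mm high (about 17 over the black button panel on its top), 50 g, loose. Origin at the centre of its underside, x along its length, z up when its buttons face up. At the start it lies buttons up, roughly lengthways, on the black parking mat.
- red_tray: red job tray, fixed to the bench: flat plate 110 long (x) x 80 wide (y) x 3 mm thick with a 3 mm wide rim whose top is 7 mm above the bench (inside 104 x 74 mm). Origin at the centre of its underside, at bench height; a key lying in it has its underside 3 mm higher. x along its length. At the start it holds a key of another colour.
- blue_tray: blue job tray, fixed to the bench: flat plate 110 long (x) x 80 wide (y) x 3 mm thick with a 3 mm wide rim whose top is 7 mm above the bench (inside 104 x 74 mm). Origin at the centre of its underside, at bench height; a key lying in it has its underside 3 mm higher. x along its length. At the start it holds a key of another colour.
- yellow_tray: yellow job tray, fixed to the bench: flat plate 110 long (x) x 80 wide (y) x 3 mm thick with a 3 mm wide rim whose top is 7 mm above the bench (inside 104 x 74 mm). Origin at the centre of its underside, at bench height; a key lying in it has its underside 3 mm higher. x along its length. At the start it holds a key of another colour.
- white_tray: white job tray, fixed to the bench: flat plate 110 long (x) x 80 wide (y) x 3 mm thick with a 3 mm wide rim whose top is 7 mm above the bench (inside 104 x 74 mm). Origin at the centre of its underside, at bench height; a key lying in it has its underside 3 mm higher. x along its length. Empty at the start.
- parking_mat: black parking mat, fixed to the bench: flat rubber slab 110 long (x) x 80 wide (y) x 3 mm thick, no rim. Origin at the centre of its underside, at bench height, x along its length. The white key lies on it at the start. Low tools and small tins lie between the mats and trays, none higher than 35 mm.

How it is judged:
On the way, in this order (a step that is already met when the one before it is completed fails the run):
1. the white key lies released in the white tray (horizontal distance between white_key and white_tray below 0.015 m and z of white_key in the frame of white_tray below 0.006 m and angle between white_key's own z axis and vertical below 0.1 rad and linear speed of white_key below 0.03 m/s and contact force between the fingers and white_key below 0.05 N and angle between the x axis of white_key and the x axis of white_tray, either way round below 0.3 rad), for 0.2 s.
2. a coloured key lies released on the black parking mat (((horizontal distance between red_key and parking_mat below 0.03 m and z of red_key in the frame of parking_mat below 0.006 m and angle between red_key's own z axis and vertical below 0.1 rad and linear speed of red_key below 0.03 m/s and contact force between the fingers and red_key below 0.05 N) or (horizontal distance between blue_key and parking_mat below 0.03 m and z of blue_key in the frame of parking_mat below 0.006 m and angle between blue_key's own z axis and vertical below 0.1 rad and linear speed of blue_key below 0.03 m/s and contact force between the fingers and blue_key below 0.05 N) or (horizontal distance between yellow_key and parking_mat below 0.03 m and z of yellow_key in the frame of parking_mat below 0.006 m and angle between yellow_key's own z axis and vertical below 0.1 rad and linear speed of yellow_key below 0.03 m/s and contact force between the fingers and yellow_key below 0.05 N))), for 0.2 s.
At the end, for the whole second after the job is handed in: Each key lies in the tray of its own colour: centre within 15 mm of the tray's centre, length within 0.3 rad of the tray's (either way round), buttons up and flat within 0.1 rad, underside on the tray floor (under 6 mm above the tray's origin), at rest, released (all of step 1 and horizontal distance between red_key and red_tray below 0.015 m and z of red_key in the frame of red_tray below 0.006 m and angle between each of red_key, blue_key, yellow_key's own z axis and vertical below 0.1 rad and linear speed of each of red_key, blue_key, yellow_key below 0.03 m/s and contact force between the fingers and red_key below 0.05 N and angle between the x axis of red_key and the x axis of red_tray, either way round below 0.3 rad and horizontal distance between blue_key and blue_tray below 0.015 m and z of blue_key in the frame of blue_tray below 0.006 m and contact force between the fingers and blue_key below 0.05 N and angle between the x axis of blue_key and the x axis of blue_tray, either way round below 0.3 rad and horizontal distance between yellow_key and yellow_tray below 0.015 m and z of yellow_key in the frame of yellow_tray below 0.006 m and contact force between the fingers and yellow_key below 0.05 N and angle between the x axis of yellow_key and the x axis of yellow_tray, either way round below 0.3 rad); the robot touches nothing.
It fails at once if the red key is dropped (falls freely by more than about 30 mm) (linear speed of red_key above 0.75 m/s and contact force between anything else and red_key below 0.02 N).
It fails at once if the blue key is dropped (falls freely by more than about 30 mm) (linear speed of blue_key above 0.75 m/s and contact force between anything else and blue_key below 0.02 N).
It fails at once if the yellow key is dropped (falls freely by more than about 30 mm) (linear speed of yellow_key above 0.75 m/s and contact force between anything else and yellow_key below 0.02 N).
It fails at once if the white key is dropped (falls freely by more than about 30 mm) (linear speed of white_key above 0.75 m/s and contact force between anything else and white_key below 0.02 N).
It also fails if it takes over 102 s, if anything falls off the work surface, if the arm or the gripper's body presses on something with over 40 N, if the wrist force passes 120 N, or if a joint passes its speed limit or range.

## Working session

There is one attempt and no reset: what is moved stays moved. The work goes in short steps, Python scripts to look and compute and a tool call to move; the robot and the scene stay as the last step left them, time stands still between calls to the robot, and variables do not carry over. Pictures are saved under pics/ and viewed, about 12 in all and at most 16, crops included, and the job is handed in when it is done.

Besides the shell and the picture viewer there is one more tool, called after "Request:" in YAML: its name, and indented under it one key for each argument. servo_tool: Moves the arm, as the interface text tells. Its arguments: {"type":"object","properties":{"steps":{"type":"array"},"grip_force":{"type":"number"}},"required":["steps"]}

```bash
mkdir -p pics; python3 - <<'E'
from workcell import robot, imaging
import cv2,numpy as np
for n in("top","scene"):
    p,d=imaging.grab_frame(n); cv2.imwrite(f"pics/{n}0.png",cv2.resize(p,(800,600),interpolation=cv2.INTER_CUBIC) ); np.save(f"{n}0.npy",d);cv2.imwrite(f"{n}raw.png",p)
    print(imaging.get_calibration(n))
print(robot.state(), robot.grip_point_offset)
E
```

```text
{'fx': 399.12481479299356, 'fy': 399.12481479299356, 'cx': 263.86576715848776, 'cy': 192.074257996617, 'pose': array([[ 0.00433328,  0.98164279, -0.19067945,  0.37805137],
       [-0.99998796,  0.00469262,  0.00143304, -0.01408628],
       [ 0.00230152,  0.19067094,  0.98165131,  0.7785492 ],
       [ 0.        ,  0.        ,  0.        ,  1.        ]])}
{'fx': 367.91710887546657, 'fy': 367.91710887546657, 'cx': 259.76403793738297, 'cy': 196.40333157509508, 'pose': array([[ 0.67129374, -0.4751712 ,  0.56883833,  0.97303561],
       [ 0.74118322,  0.43396478, -0.51217381, -0.41369321],
       [-0.00348555,  0.7654325 ,  0.64350675,  0.55412625],
       [ 0.        ,  0.        ,  0.        ,  1.        ]])}
{'time': 0.1, 'joint_positions': array([-1.25901787e+00,  2.41346699e-01,  3.83918499e-03,  1.33520074e+00,
       -7.46593443e-06,  1.57080242e+00]), 'joint_velocities': array([ 0.00022575, -0.00172603,  0.00281437, -0.000476  , -0.00050323,
       -0.00224005]), 'joint_efforts': array([-3.08111912e-04, -3.73138404e+01,  2.53010345e+01,  1.08483891e-02,
        4.28804896e-06, -3.13813594e-06]), 'ee_pos': array([ 0.15319713, -0.47534741,  0.23048991]), 'eef_rot': array([ 0.97768309,  1.34230415, -0.97582563]), 'force': array([ 0.05853119, -0.14880453, -0.7296963 ]), 'wrist_torque': array([-0.02586283,  0.04728129,  0.00125504]), 'grip_width': 0.08511697690361235} 0.0187
```

View pics/top0.png

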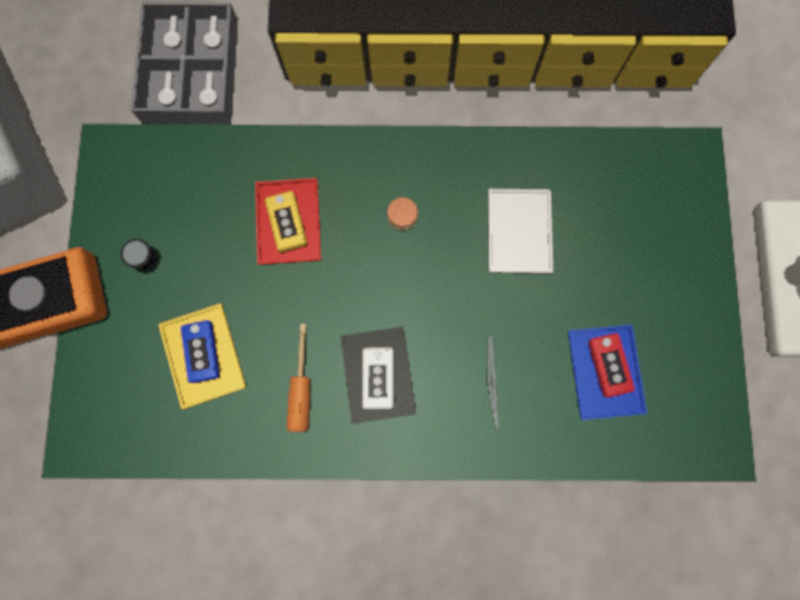

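View pics/scene0.png

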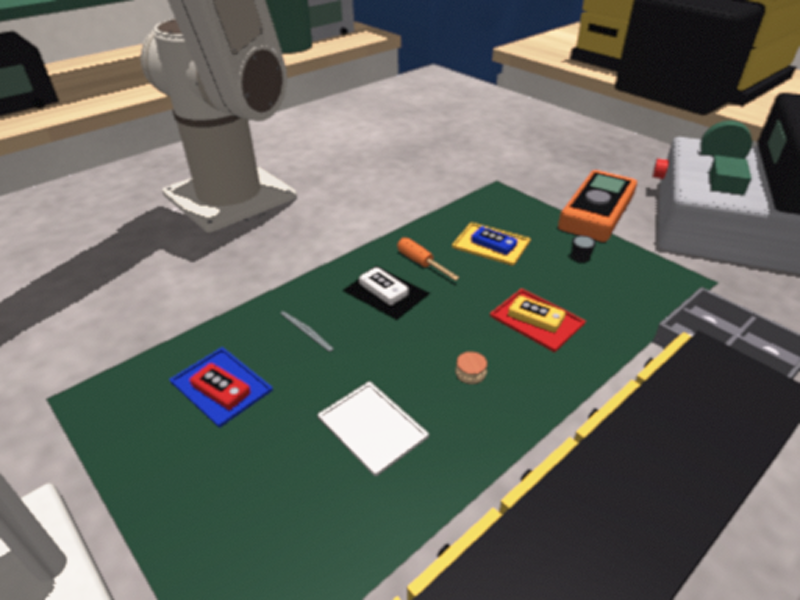

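```bash
cat > look.py <<'E'
import cv2,numpy as np
from scipy.optimize import minimize
from scipy.spatial.transform import Rotation as R
from workcell import robot, imaging
C=imaging.get_calibration("top"); P=np.linalg.inv(C["pose"])
def proj(w):
    c=np.asarray(w)@P[:3,:3].T+P[:3,3]
    return np.c_[C["cx"]+C["fx"]*c[:,0]/-c[:,2], C["cy"]-C["fy"]*c[:,1]/-c[:,2]]
def unproj(u,v,z):
    d=C["pose"][:3,:3]@np.array([(u-C["cx"])/C["fx"],-(v-C["cy"])/C["fy"],-1]); o=C["pose"][:3,3]
    return o+d*(z-o[2])/d[2]
K=4
def cmask(img,col):
    h,s,v=[a.astype(int) for a in cv2.split(cv2.cvtColor(img,cv2.COLOR_BGR2HSV))]
    ch=img.max(2).astype(int)-img.min(2)
    return {"red":((h<8)|(h>172))&(s>120)&(v>70),"blue":(h>105)&(h<130)&(s>120)&(v>60),
      "yellow":(h>18)&(h<32)&(s>110)&(v>90),"white":(s<50)&(v>140),"black":(ch<20)&(v<75)}[col].astype(np.uint8)*255
def fit(img,col,uv,kind,r=40):
    """uv raw pixel; returns x,y,yaw,IoU by silhouette fit"""
    u,v=map(int,uv); u0,v0=max(u-r,0),max(v-r,0)
    big=cv2.resize(img[v0:v+r,u0:u+r],None,fx=K,fy=K,interpolation=cv2.INTER_CUBIC)
    m=cv2.morphologyEx(cmask(big,col),cv2.MORPH_OPEN,np.ones((5,5)))
    cs=[c for c in cv2.findContours(m,cv2.RETR_EXTERNAL,cv2.CHAIN_APPROX_NONE)[0] if cv2.contourArea(c)>300]
    hull=cv2.convexHull(np.vstack(cs)); M=np.zeros(m.shape,np.uint8); cv2.fillConvexPoly(M,hull,1)
    L,W,z0,z1=dict(key=(.074,.038,.003,.019),tray=(.11,.08,0,.007),mat=(.11,.08,0,.003))[kind]
    b=np.array([[x*L/2,y*W/2,z] for x in(-1,1) for y in(-1,1) for z in(z0,z1)])
    def cost(p):
        q=b@R.from_euler("z",p[2]).as_matrix().T+[p[0],p[1],0]
        h=((proj(q)-[u0,v0]+.5)*K-.5); H=cv2.convexHull(h.astype(np.float32))
        S=np.zeros(M.shape,np.uint8); cv2.fillConvexPoly(S,np.round(H*16).astype(np.int32),1,shift=4)
        return 1-(S&M).sum()/(S|M).sum()
    w=unproj(u,v,(z0+z1)/2); best=None
    for a in(-.3,0,.3):
        o=minimize(cost,[w[0],w[1],a],method="Nelder-Mead",options=dict(initial_simplex=np.array([[w[0],w[1],a],[w[0]+.008,w[1],a],[w[0],w[1]+.008,a],[w[0],w[1],a+.15]]),xatol=1e-4,fatol=1e-4))
        if best is None or o.fun<best.fun: best=o
    return np.r_[best.x,1-best.fun]
E
python3 - <<'E'
from look import *
img=cv2.imread("topraw.png")
for n,c,uv,k in [("red_tray","red",(288,221),"tray"),("yellow_key","yellow",(286,221),"key"),("white_tray","white",(521,231),"tray"),("yellow_tray","yellow",(202,356),"tray"),("blue_key","blue",(200,352),"key"),("mat","black",(378,374),"mat"),("white_key","white",(378,378),"key"),("blue_tray","blue",(607,371),"tray"),("red_key","red",(612,365),"key")]:
    print(n,fit(img,c,np.array(uv)*.64,k).round(4))
s=robot.state(); print(R.from_rotvec(s["eef_rot"]).as_matrix().round(3))
E
```

```text
red_tray [0.6336 0.1477 0.0768 0.9853]
yellow_key [0.6312 0.1484 0.3118 0.8929]
white_tray [ 0.6221 -0.154  -0.0069  0.9769]
yellow_tray [0.4581 0.2468 0.3384 0.9719]
blue_key [0.4632 0.2462 0.2367 0.7976]Traceback (most recent call last):
  File "<stdin>", line 4, in <module>
  File "look.py", line 24, in fit
    hull=cv2.convexHull(np.vstack(cs)); M=np.zeros(m.shape,np.uint8); cv2.fillConvexPoly(M,hull,1)
                        ~~~~~~~~~^^^^
    return _nx.concatenate(arrs, 0, dtype=dtype, casting=casting)
           ~~~~~~~~~~~~~~~^^^^^^^^^^^^^^^^^^^^^^^^^^^^^^^^^^^^^^^
ValueError: need at least one array to concatenate
```

```bash
python3 - <<'E'
from look import *
img=cv2.imread("topraw.png")
for uv in [(350,345),(405,400),(345,400),(330,374),(378,378),(378,350),(200,340),(213,352),(185,352),(190,372),(300,222),(190,340)]:
    u,v=(np.array(uv)*.64).astype(int); print(uv,img[v,u],cv2.cvtColor(img[v:v+1,u:u+1],cv2.COLOR_BGR2HSV)[0,0])
t=[]
for uv in [(286,221),(200,352),(378,378),(612,365)]:
    u,v=(np.array(uv)*.64).astype(int); t.append(cv2.resize(img[v-24:v+24,u-20:u+20],(200,240),interpolation=cv2.INTER_CUBIC))
m=[cmask(x,c) for x,c in zip(t,["yellow","blue","white","red"])]
cv2.imwrite("pics/crops.png",np.vstack([np.hstack(t),np.hstack([cv2.merge([x]*3) for x in m])]))
E
```

```text
(350, 345) [80 84 86] [20 18 86]
(405, 400) [87 94 93] [34 19 94]
(345, 400) [112 135 107] [ 65  53 135]
(330, 374) [109 132 105] [ 64  52 132]
(378, 378) [157 162 165] [ 19  12 165]
(378, 350) [209 216 218] [ 23  11 218]
(200, 340) [81 80 84] [173  12  84]
(213, 352) [148  69  47] [113 174 148]
(185, 352) [169  95  89] [118 121 169]
(190, 372) [183  90  61] [113 170 183]
(300, 222) [ 55 139 172] [ 22 173 172]
(190, 340) [119  65  55] [115 137 119]
```

View pics/crops.png

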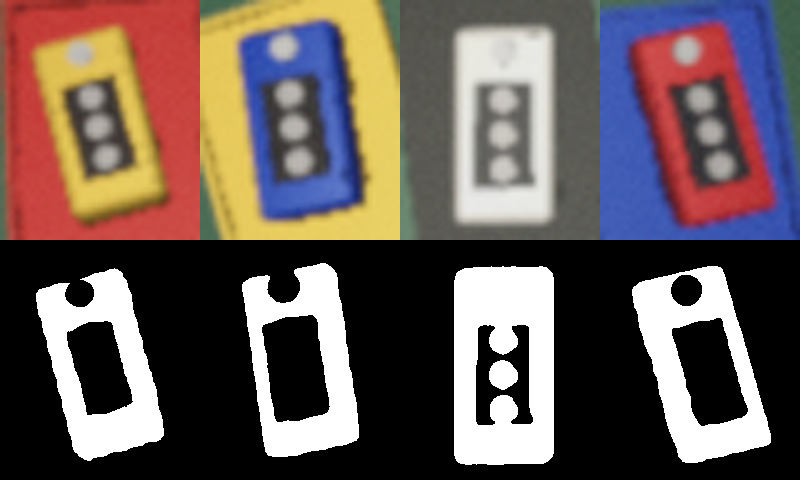

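```bash
sed -i 's/(ch<20)&(v<75)/(ch<18)\&(v<110)/; s/kind,r=40):/kind,r=None):\n    r=r or (25 if kind=="key" else 38)/' look.py
cat >> look.py <<'E'
def pose():
    s=robot.state(); M=R.from_rotvec(s["eef_rot"]).as_matrix(); return s,M
def goto(x,y,yaw,z):
    """deltas: turn about tool x first, then shift in the new tool axes; jaw axis across key length"""
    s,M=pose(); a=np.arctan2(M[1,2],M[0,2]); t=yaw+np.pi/2
    d=(t-a+np.pi/2)%np.pi-np.pi/2      # world yaw change
    N=R.from_rotvec([0,0,d]).as_matrix()@M
    e=N.T@(np.array([x,y,z])-s["ee_pos"])
    tr=(M.T@[0,0,d])[0]
    print("t",s["time"],"pos",s["ee_pos"].round(4),"w",round(s["grip_width"],4),"F",s["force"].round(1),"j",s["joint_positions"].round(2),"tilt",M[2].round(3))
    print("turn frac",round(tr/(np.pi/2),4),"deg",round(np.degrees(tr),1),"shift frac x,y,z",(e/.4).round(4),"mm",(e*1000).round(1))
E
python3 - <<'E'
from look import *
img=cv2.imread("topraw.png")
for n,c,uv,k in [("red_tray","red",(288,221),"tray"),("yellow_key","yellow",(286,221),"key"),("white_tray","white",(521,231),"tray"),("yellow_tray","yellow",(202,356),"tray"),("blue_key","blue",(200,352),"key"),("mat","black",(378,374),"mat"),("white_key","white",(378,378),"key"),("blue_tray","blue",(607,371),"tray"),("red_key","red",(612,365),"key")]:
    f=fit(img,c,np.array(uv)*.64,k); print(n,f.round(4))
    if n=="white_key": goto(*f[:3],.12)
E
```

```text
red_tray [0.6336 0.1477 0.0768 0.9853]
yellow_key [0.6312 0.1484 0.3118 0.8929]
white_tray [ 0.6221 -0.154  -0.0069  0.9769]
yellow_tray [0.4581 0.2468 0.3384 0.9719]
blue_key [0.4632 0.2462 0.2367 0.7976]
mat [0.4358 0.0277 0.1551 0.9847]
white_key [0.4303 0.0273 0.0099 0.9684]
t 0.1 pos [ 0.1532 -0.4753  0.2305] w 0.0851 F [ 0.1 -0.1 -0.7] j [-1.26  0.24  0.    1.34 -0.    1.57] tilt [-1.    -0.    -0.002]
turn frac 0.1921 deg 17.3 shift frac x,y,z [ 0.2786  0.7053 -1.249 ] mm [ 111.4  282.1 -499.6]
blue_tray [ 0.4399 -0.2558  0.0983  0.9868]
red_key [ 0.4489 -0.259   0.2305  0.8309]
```

```bash
grep -n "def fit" -A3 look.py; python3 - <<'E'
from look import *
img=cv2.imread("topraw.png");o=[]
for c,uv in [("yellow",(286,221)),("blue",(200,352)),("white",(378,378)),("red",(612,365))]:
    uv=np.array(uv)*.64; f=fit(img,c,uv,"key"); u,v=uv.astype(int)
    t=cv2.resize(img[v-28:v+28,u-20:u+20],None,fx=5,fy=5,interpolation=cv2.INTER_CUBIC)
    for z,cl in((.003,(0,255,0)),(.019,(255,0,255))):
        q=np.array([[x*.037,y*.019,0] for x,y in((-1,-1),(-1,1),(1,1),(1,-1))])@R.from_euler("z",f[2]).as_matrix().T+[f[0],f[1],z]
        cv2.polylines(t,[np.round((proj(q)-[u-20,v-28]+.5)*5).astype(np.int32)],True,cl)
    o.append(t)
cv2.imwrite("pics/ov.png",np.hstack(o))
E
```

```text
18:def fit(img,col,uv,kind,r=None):
19-    r=r or (25 if kind=="key" else 38)
20-    """uv raw pixel; returns x,y,yaw,IoU by silhouette fit"""
21-    u,v=map(int,uv); u0,v0=max(u-r,0),max(v-r,0)
```

View pics/ov.png

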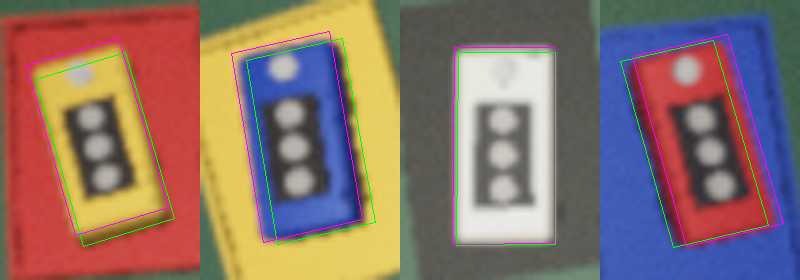

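```bash
sed -i 's/key=(.074,.038,.003,.019)/key=(.073,.037,.012,.018)/' look.py; python3 - <<'E'
from look import *
img=cv2.imread("topraw.png");o=[]
for c,uv in [("yellow",(286,221)),("blue",(200,352)),("white",(378,378)),("red",(612,365))]:
    uv=np.array(uv)*.64; f=fit(img,c,uv,"key"); u,v=uv.astype(int); print(c,f.round(4))
    t=cv2.resize(img[v-28:v+28,u-20:u+20],None,fx=5,fy=5,interpolation=cv2.INTER_CUBIC)
    for z,cl in((.003,(0,255,0)),(.019,(255,0,255))):
        q=np.array([[x*.037,y*.019,0] for x,y in((-1,-1),(-1,1),(1,1),(1,-1))])@R.from_euler("z",f[2]).as_matrix().T+[f[0],f[1],z]
        cv2.polylines(t,[np.round((proj(q)-[u-20,v-28]+.5)*5).astype(np.int32)],True,cl)
    o.append(t)
    if c=="white": goto(*f[:3],.09)
cv2.imwrite("pics/ov2.png",np.hstack(o))
E
```

```text
yellow [0.6289 0.1475 0.2836 0.9792]
blue [0.4624 0.2454 0.2263 0.9005]
white [0.4298 0.0274 0.0118 0.9824]
t 0.1 pos [ 0.1532 -0.4753  0.2305] w 0.0851 F [ 0.1 -0.1 -0.7] j [-1.26  0.24  0.    1.34 -0.    1.57] tilt [-1.    -0.    -0.002]
turn frac 0.191 deg 17.2 shift frac x,y,z [ 0.3536  0.7064 -1.2479] mm [ 141.4  282.6 -499.2]
red [ 0.4478 -0.2577  0.2119  0.9279]
```

View pics/ov2.png

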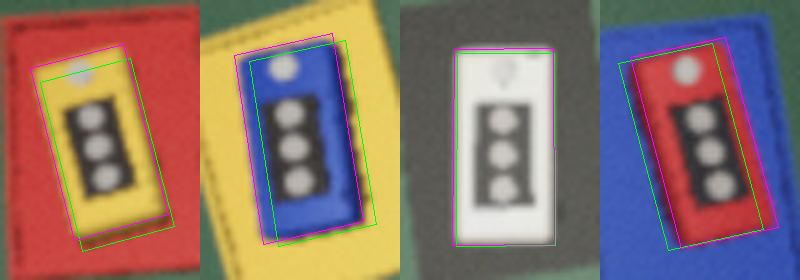

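Request:
servo_tool:
  steps: [0.1, 0, 0, 0.08, 0, 0, 70, 0.1, 0, 0, 0.08, 0, 0, 70, 0.1, 0, 0, 0.031, 0, 0, 70, 0, 0.059, -0.104, 0, 0, 0, 70, 0, 0.059, -0.104, 0, 0, 0, 70, 0, 0.059, -0.104, 0, 0, 0, 70, 0, 0.059, -0.104, 0, 0, 0, 70, 0, 0.059, -0.104, 0, 0, 0, 70, 0, 0.059, -0.104, 0, 0, 0, 70, 0, 0.059, -0.104, 0, 0, 0, 70]
  grip_force: 40

```text
time: 1.1
ee_pos: [0.3155, -0.181, 0.1112]
eef_rot: [1.201, 1.214, -1.201]
force: [1.3, 0.5, -0.5]
grip_width: 0.0595
```

Request:
servo_tool:
  steps: [0, 0.059, -0.104, 0, 0, 0, 70, 0, 0.059, -0.104, 0, 0, 0, 70, 0, 0.059, -0.104, 0, 0, 0, 70, 0, 0.059, -0.104, 0, 0, 0, 70, 0, 0.059, -0.104, 0, 0, 0, 70, 0, 0, 0, 0, 0, 0, 70, 0, 0, 0, 0, 0, 0, 70, 0, 0, 0, 0, 0, 0, 70, 0, 0, 0, 0, 0, 0, 70, 0, 0, 0, 0, 0, 0, 70]

```text
time: 2.1
ee_pos: [0.4304, 0.0132, 0.1113]
eef_rot: [1.198, 1.228, -1.187]
force: [0.6, 1.3, -0.0]
grip_width: 0.0598
```

```bash
python3 -c "
from look import *
goto(.4298,.0274,.0118,.008)"
```

```text
t 2.1 pos [0.4304 0.0132 0.1113] w 0.0598 F [ 0.6  1.3 -0. ] j [ 0.02  0.2  -0.38  0.99  0.01  3.14] tilt [-1.   -0.   -0.01]
turn frac 0.0082 deg 0.7 shift frac x,y,z [ 0.2587 -0.001  -0.0329] mm [103.5  -0.4 -13.2]
```

Request:
servo_tool:
  steps: [0, 0, 0, -0.095, 0, 0, 70, 0, 0, 0, -0.095, 0, 0, 70, 0, 0, 0, -0.095, 0, 0, 70, 0, 0, 0, -0.095, 0, 0, 70, 0, 0, 0, -0.095, 0, 0, 70, 0, 0, 0, -0.095, 0, 0, 70, 0, 0, 0, -0.095, 0, 0, 70, 0, 0, 0, -0.095, 0, 0, 70, 0, 0, 0, -0.095, 0, 0, 70, 0, 0, 0, -0.095, 0, 0, 70]

```text
time: 3.1
ee_pos: [0.4307, 0.0134, 0.1114]
eef_rot: [0.045, 1.571, -0.029]
force: [-0.1, -0.6, -0.6]
grip_width: 0.0599
```

Request:
servo_tool:
  steps: [0, 0, 0, -0.095, 0, 0, 70, 0, 0, 0, -0.095, 0, 0, 70, 0, 0, 0, -0.095, 0, 0, 70, 0, 0, 0, -0.095, 0, 0, 70, 0, 0, 0, -0.095, 0, 0, 70, 0, 0, 0, -0.095, 0, 0, 70, 0, 0, 0, -0.095, 0, 0, 70, 0, 0, 0, -0.095, 0, 0, 70, 0, 0, 0, -0.09, 0, 0, 70, 0, 0, 0, 0, 0, 0, 70]

```text
time: 4.1
ee_pos: [0.4307, 0.0135, 0.1114]
eef_rot: [-0.986, 1.326, 1.0]
force: [0.2, 0.3, 0.9]
grip_width: 0.06
```

```bash
python3 -c "
from look import *
goto(.4298,.0274,.0118,.008)"
```

```text
t 4.1 pos [0.4307 0.0135 0.1114] w 0.06 F [0.2 0.3 0.9] j [ 0.02  0.2  -0.38  0.99  0.01  0.31] tilt [-1.     0.003  0.009]
turn frac -0.1915 deg -17.2 shift frac x,y,z [0.2589 0.0012 0.0323] mm [103.6   0.5  12.9]
```

Request:
servo_tool:
  steps: [0, 0, 0, -0.064, 0, 0, 70, 0, 0, 0, -0.064, 0, 0, 70, 0, 0, 0, -0.0635, 0, 0, 70, 0, 0.001, 0.032, 0, 0.006, -0.002, 70, 0.055, 0, 0, 0, 0, 0, 70, 0.055, 0, 0, 0, 0, 0, 70, 0.055, 0, 0, 0, 0, 0, 70, 0.055, 0, 0, 0, 0, 0, 70, 0.025, 0, 0, 0, 0, 0, 70, 0, 0, 0, 0, 0, 0, 70]

```text
time: 5.1
ee_pos: [0.4293, 0.0266, 0.0124]
eef_rot: [-1.217, 1.204, 1.218]
force: [-0.8, 0.4, 0.3]
grip_width: 0.06
```

```bash
python3 -c "
from look import *
goto(.4298,.0274,.0118,.008)"
```

```text
t 5.1 pos [0.4293 0.0266 0.0124] w 0.06 F [-0.8  0.4  0.3] j [ 0.06  0.34 -0.51  0.72  0.    0.05] tilt [-1.  0.  0.]
turn frac -0.0004 deg -0.0 shift frac x,y,z [ 0.0109 -0.0012  0.0019] mm [ 4.4 -0.5  0.7]
```

Request:
servo_tool:
  steps: [0.011, 0, 0.002, 0, 0, 0, 70, 0, 0, 0, 0, 0, 0, 0, 0, 0, 0, 0, 0, 0, 0, 0, 0, 0, 0, 0, 0, 0, 0, 0, 0, 0, 0, 0, 0, 0, 0, 0, 0, 0, 0, 0, 0, 0, 0, 0, 0, 0, 0, 0, 0, 0, 0, 0, 0, 0, -0.025, 0, 0, 0, 0, 0, 0, -0.075, 0, 0, 0, 0, 0, 0]

```text
time: 6.1
ee_pos: [0.4278, 0.0277, 0.0477]
eef_rot: [-1.217, 1.205, 1.222]
force: [0.3, -0.6, -1.1]
grip_width: 0.0364
```

```bash
python3 -c "
from look import *
p,d=imaging.grab_frame('scene'); cv2.imwrite('pics/s1.png',cv2.resize(p[100:260,160:360],(800,640))[:600])
goto(.6221,-.154,-.0069,.08)"
```

```text
t 6.15 pos [0.432  0.0279 0.0532] w 0.0365 F [ 0.3 -0.   1.9] j [ 0.06  0.28 -0.46  0.83  0.    0.05] tilt [-1.    -0.006  0.001]
turn frac 0.013 deg 1.2 shift frac x,y,z [-0.0645 -0.4787 -0.4515] mm [ -25.8 -191.5 -180.6]
```

View pics/s1.png

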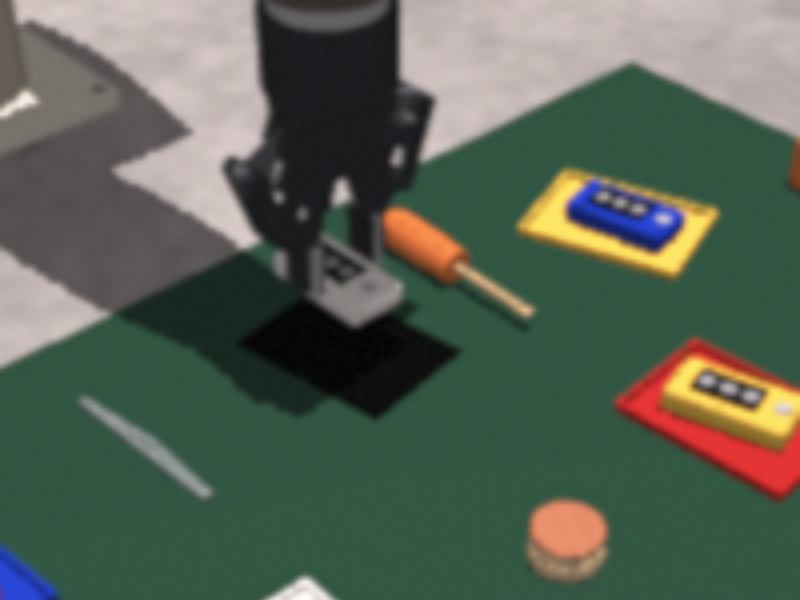

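Request:
servo_tool:
  steps: [-0.0645, 0, 0, 0.013, 0, 0, 0, 0, -0.045, -0.0425, 0, 0, 0, 0, 0, -0.09, -0.085, 0, 0, 0, 0, 0, -0.09, -0.085, 0, 0, 0, 0, 0, -0.09, -0.085, 0, 0, 0, 0, 0, -0.09, -0.085, 0, 0, 0, 0, 0, -0.0737, -0.069, 0, 0, 0, 0, 0, 0, 0, 0, 0, 0, 0, 0, 0, 0, 0, 0, 0, 0, 0, 0, 0, 0, 0, 0, 0]

```text
time: 7.15
ee_pos: [0.6195, -0.1533, 0.075]
eef_rot: [-1.204, 1.21, 1.204]
force: [-0.1, 0.5, -0.6]
grip_width: 0.0364
```

```bash
python3 -c "
from look import *
goto(.6221,-.154,-.0069,.0085)"
```

```text
t 7.15 pos [ 0.6195 -0.1533  0.075 ] w 0.0364 F [-0.1  0.5 -0.6] j [-0.24  0.61  0.16  1.11  0.   -0.24] tilt [-1.    -0.001  0.001]
turn frac 0.0003 deg 0.0 shift frac x,y,z [ 0.1663 -0.0063 -0.002 ] mm [66.5 -2.5 -0.8]
```

Request:
servo_tool:
  steps: [0.03, -0.006, -0.002, 0, 0, 0, 0, 0.045, 0, 0, 0, 0, 0, 0, 0.04, 0, 0, 0, 0, 0, 0, 0.025, 0, 0, 0, 0, 0, 0, 0.013, 0, 0, 0, 0, 0, 0, 0.008, 0, 0, 0, 0, 0, 0, 0, 0, 0, 0, 0, 0, 0, 0, 0, 0, 0, 0, 0, 0, 0, 0, 0, 0, 0, 0, 0, 0, 0, 0, 0, 0, 0, 0]

```text
time: 8.15
ee_pos: [0.6238, -0.1551, 0.0115]
eef_rot: [-1.206, 1.209, 1.201]
force: [0.4, -0.4, -1.6]
grip_width: 0.0361
```

```bash
python3 -c "
from look import *
goto(.6221,-.154,-.0069,.008)"
```

```text
t 8.15 pos [ 0.6238 -0.1551  0.0115] w 0.0361 F [ 0.4 -0.4 -1.6] j [-0.24  0.68  0.1   0.99  0.   -0.24] tilt [-1.    -0.004  0.   ]
turn frac -0.0 deg -0.0 shift frac x,y,z [0.0088 0.0043 0.0026] mm [3.5 1.7 1.1]
```

Request:
servo_tool:
  steps: [0.004, 0.003, 0.002, 0, 0, 0, 0, 0.0035, 0, 0, 0, 0, 0, 0, 0, 0, 0, 0, 0, 0, 0, 0, 0, 0, 0, 0, 0, 50, 0, 0, 0, 0, 0, 0, 60, 0, 0, 0, 0, 0, 0, 70, 0, 0, 0, 0, 0, 0, 70, -0.04, 0, 0, 0, 0, 0, 70, -0.07, 0, 0, 0, 0, 0, 70, -0.07, 0, 0, 0, 0, 0, 70]

```text
time: 9.15
ee_pos: [0.6212, -0.1539, 0.0796]
eef_rot: [-1.203, 1.211, 1.204]
force: [-0.6, -0.1, -0.0]
grip_width: 0.0598
```

```bash
python3 -c "
from look import *
goto(.4478,-.2577,.2119,.08)"
```

```text
t 9.15 pos [ 0.6212 -0.1539  0.0796] w 0.0598 F [-0.6 -0.1 -0. ] j [-0.24  0.61  0.17  1.13  0.   -0.24] tilt [-1.    -0.001  0.001]
turn frac -0.1393 deg -12.5 shift frac x,y,z [-0.0015  0.4783 -0.1625] mm [ -0.6 191.3 -65. ]
```

Request:
servo_tool:
  steps: [0, 0, 0, -0.07, 0, 0, 70, 0, 0, 0, -0.0693, 0, 0, 70, 0, 0.0957, -0.0325, 0, 0, 0, 70, 0, 0.0957, -0.0325, 0, 0, 0, 70, 0, 0.0957, -0.0325, 0, 0, 0, 70, 0, 0.0957, -0.0325, 0, 0, 0, 70, 0, 0.0957, -0.0325, 0, 0, 0, 70, 0, 0, 0, 0, 0, 0, 70, 0, 0, 0, 0, 0, 0, 70, 0, 0, 0, 0, 0, 0, 70]

```text
time: 10.15
ee_pos: [0.4495, -0.2579, 0.0795]
eef_rot: [-1.366, 1.098, 1.361]
force: [0.4, -0.3, 1.0]
grip_width: 0.06
```

```bash
python3 -c "
from look import *
p,d=imaging.grab_frame('top'); cv2.imwrite('pics/t2.png',cv2.resize(p,(800,600)))
goto(.4478,-.2577,.2119,.008)"
```

```text
t 10.2 pos [ 0.4497 -0.2577  0.0794] w 0.0595 F [-0.4 -0.2  0.2] j [-0.52  0.39 -0.2   0.97  0.   -0.73] tilt [-1.    -0.004 -0.   ]
turn frac 0.0007 deg 0.1 shift frac x,y,z [0.1786 0.0053 0.001 ] mm [71.4  2.1  0.4]
```

View pics/t2.png

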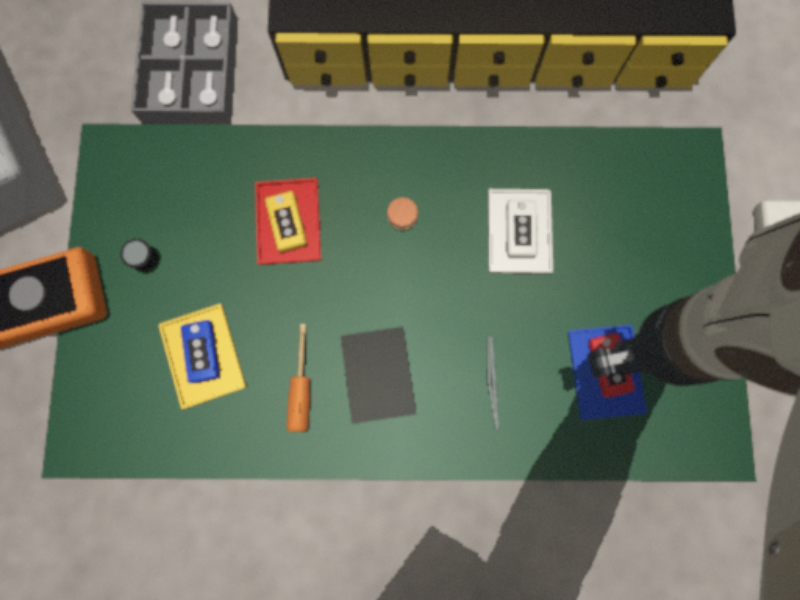

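Request:
servo_tool:
  steps: [0.06, 0.004, 0, 0, 0, 0, 70, 0.06, 0, 0, 0, 0, 0, 70, 0.04, 0, 0, 0, 0, 0, 70, 0.018, 0, 0, 0, 0, 0, 70, 0, 0, 0, 0, 0, 0, 70, 0, 0, 0, 0, 0, 0, 70, 0, 0, 0, 0, 0, 0, 0, 0, 0, 0, 0, 0, 0, 0, 0, 0, 0, 0, 0, 0, 0, 0, 0, 0, 0, 0, 0, 0]

```text
time: 11.2
ee_pos: [0.4482, -0.2588, 0.0093]
eef_rot: [-1.367, 1.098, 1.359]
force: [0.4, 1.2, 6.9]
grip_width: 0.0369
```

```bash
python3 -c "
from look import *
goto(.4358,.0277,.1551,.08)"
```

```text
t 11.2 pos [ 0.4482 -0.2588  0.0093] w 0.0369 F [0.4 1.2 6.9] j [-0.52  0.48 -0.28  0.8   0.   -0.74] tilt [-1.    -0.005 -0.002]
turn frac 0.0361 deg 3.3 shift frac x,y,z [-0.1775 -0.0809  0.7121] mm [-71.  -32.4 284.8]
```

Request:
servo_tool:
  steps: [-0.03, 0, 0, 0, 0, 0, 0, -0.07, 0, 0, 0, 0, 0, 0, -0.0775, 0, 0, 0.0361, 0, 0, 0, 0, -0.005, 0.05, 0, 0, 0, 0, 0, -0.013, 0.112, 0, 0, 0, 0, 0, -0.013, 0.112, 0, 0, 0, 0, 0, -0.013, 0.112, 0, 0, 0, 0, 0, -0.013, 0.112, 0, 0, 0, 0, 0, -0.013, 0.112, 0, 0, 0, 0, 0, -0.011, 0.102, 0, 0, 0, 0]

```text
time: 12.2
ee_pos: [0.4344, 0.0299, 0.0799]
eef_rot: [-1.324, 1.129, 1.32]
force: [0.8, -0.1, -0.7]
grip_width: 0.037
```

Request:
servo_tool:
  steps: [0.03, 0, 0, 0, 0, 0, 0, 0.04, 0, 0, 0, 0, 0, 0, 0.04, 0, 0, 0, 0, 0, 0, 0.025, 0, 0, 0, 0, 0, 0, 0.012, 0, 0, 0, 0, 0, 0, 0, 0, 0, 0, 0, 0, 0, 0, 0, 0, 0, 0, 0, 0, 0, 0, 0, 0, 0, 0, 0, 0, 0, 0, 0, 0, 0, 0, 0, 0, 0, 0, 0, 0, 0]

```text
time: 13.2
ee_pos: [0.4354, 0.0281, 0.0208]
eef_rot: [-1.324, 1.129, 1.32]
force: [-0.1, 0.0, -0.2]
grip_width: 0.0368
```

```bash
python3 -c "
from look import *
goto(.4358,.0277,.1551,.0093)"
```

```text
t 13.2 pos [0.4354 0.0281 0.0208] w 0.0368 F [-0.1  0.  -0.2] j [ 0.06  0.33 -0.49  0.75  0.   -0.09] tilt [-1.    -0.004  0.   ]
turn frac -0.0 deg -0.0 shift frac x,y,z [ 0.0288 -0.0007 -0.0012] mm [11.5 -0.3 -0.5]
```

Request:
servo_tool:
  steps: [0.015, 0, 0, 0, 0, 0, 0, 0.008, 0, 0, 0, 0, 0, 0, 0.0055, 0, 0, 0, 0, 0, 0, 0, 0, 0, 0, 0, 0, 0, 0, 0, 0, 0, 0, 0, 50, 0, 0, 0, 0, 0, 0, 60, 0, 0, 0, 0, 0, 0, 70, -0.04, 0, 0, 0, 0, 0, 70, -0.07, 0, 0, 0, 0, 0, 70, -0.07, 0, 0, 0, 0, 0, 70]

```text
time: 14.2
ee_pos: [0.4342, 0.0281, 0.0812]
eef_rot: [-1.323, 1.131, 1.322]
force: [0.5, -0.1, 0.7]
grip_width: 0.0598
```

```bash
python3 -c "
from look import *
goto(.4624,.2449,.2263,.08)"
```

```text
t 14.2 pos [0.4342 0.0281 0.0812] w 0.0598 F [ 0.5 -0.1  0.7] j [ 0.06  0.25 -0.41  0.91  0.   -0.09] tilt [-1.    -0.001  0.   ]
turn frac -0.0453 deg -4.1 shift frac x,y,z [ 0.0034 -0.1904  0.5124] mm [  1.4 -76.2 205. ]
```

Request:
servo_tool:
  steps: [0, 0, 0, -0.0453, 0, 0, 70, 0, -0.0317, 0.0854, 0, 0, 0, 70, 0, -0.0317, 0.0854, 0, 0, 0, 70, 0, -0.0317, 0.0854, 0, 0, 0, 70, 0, -0.0317, 0.0854, 0, 0, 0, 70, 0, -0.0317, 0.0854, 0, 0, 0, 70, 0, -0.0317, 0.0854, 0, 0, 0, 70, 0, 0, 0, 0, 0, 0, 70, 0, 0, 0, 0, 0, 0, 70, 0, 0, 0, 0, 0, 0, 70]

```text
time: 15.2
ee_pos: [0.4624, 0.2439, 0.0808]
eef_rot: [-1.375, 1.093, 1.372]
force: [0.3, 0.0, 0.5]
grip_width: 0.0598
```

```bash
python3 -c "
from look import *
p,d=imaging.grab_frame('top'); cv2.imwrite('pics/t3.png',cv2.resize(p[190:290,70:280],(800,381)))
print(fit(p,'red',np.array((378,374))*.64,'key').round(4))
goto(.4624,.2449,.2263,.009)"
```

```text
[0.4343 0.028  0.1698 0.9456]
t 15.25 pos [0.4626 0.2437 0.0809] w 0.0597 F [1.  0.9 0.6] j [ 0.49  0.4  -0.19  0.98 -0.    0.26] tilt [-1.    -0.002 -0.001]
turn frac -0.0008 deg -0.1 shift frac x,y,z [0.1799 0.     0.0032] mm [71.9  0.   1.3]
```

View pics/t3.png

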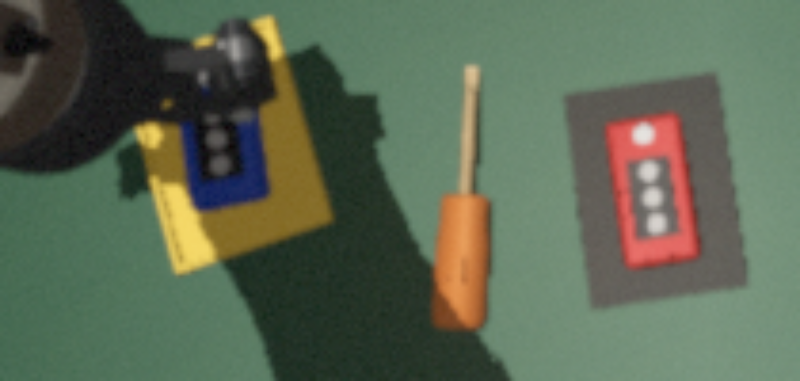

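Red key parked centrally on the mat. Next: grasp the blue key.

Request:
servo_tool:
  steps: [0.06, 0, 0.002, 0, 0, 0, 70, 0.06, 0, 0, 0, 0, 0, 70, 0.04, 0, 0, 0, 0, 0, 70, 0.019, 0, 0, 0, 0, 0, 70, 0, 0, 0, 0, 0, 0, 70, 0, 0, 0, 0, 0, 0, 70, 0, 0, 0, 0, 0, 0, 0, 0, 0, 0, 0, 0, 0, 0, 0, 0, 0, 0, 0, 0, 0, 0, 0, 0, 0, 0, 0, 0]

```text
time: 16.25
ee_pos: [0.4641, 0.2462, 0.011]
eef_rot: [-1.376, 1.089, 1.37]
force: [-0.3, -1.1, 6.4]
grip_width: 0.0366
```

```bash
python3 -c "
from look import *
goto(.4399,-.2558,.0983,.09)"
```

```text
t 16.25 pos [0.4641 0.2462 0.011 ] w 0.0366 F [-0.3 -1.1  6.4] j [ 0.49  0.49 -0.26  0.82 -0.    0.26] tilt [-1.    -0.006  0.   ]
turn frac 0.0815 deg 7.3 shift frac x,y,z [-0.1989  0.1823 -1.2429] mm [ -79.6   72.9 -497.2]
```

Request:
servo_tool:
  steps: [-0.03, 0, 0, 0, 0, 0, 0, -0.08, 0, 0, 0, 0, 0, 0, -0.089, 0, 0, 0.0815, 0, 0, 0, 0, 0.008, -0.055, 0, 0, 0, 0, 0, 0.016, -0.108, 0, 0, 0, 0, 0, 0.016, -0.108, 0, 0, 0, 0, 0, 0.016, -0.108, 0, 0, 0, 0, 0, 0.016, -0.108, 0, 0, 0, 0, 0, 0.016, -0.108, 0, 0, 0, 0, 0, 0.016, -0.108, 0, 0, 0, 0]

```text
time: 17.25
ee_pos: [0.4487, -0.0397, 0.0898]
eef_rot: [-1.283, 1.158, 1.279]
force: [0.5, -0.1, 0.1]
grip_width: 0.0366
```

Request:
servo_tool:
  steps: [0, 0.016, -0.108, 0, 0, 0, 0, 0, 0.016, -0.108, 0, 0, 0, 0, 0, 0.016, -0.108, 0, 0, 0, 0, 0, 0.016, -0.108, 0, 0, 0, 0, 0, 0.015, -0.108, 0, 0, 0, 0, 0, 0, 0, 0, 0, 0, 0, 0, 0, 0, 0, 0, 0, 0, 0.05, 0, 0, 0, 0, 0, 0, 0.05, 0, 0, 0, 0, 0, 0, 0.03, 0, 0, 0, 0, 0, 0]

```text
time: 18.25
ee_pos: [0.4382, -0.2541, 0.0358]
eef_rot: [-1.282, 1.158, 1.283]
force: [-0.5, -0.4, -0.9]
grip_width: 0.0369
```

```bash
python3 -c "
from look import *
goto(.4399,-.2558,.0983,.011)"
```

```text
t 18.25 pos [ 0.4382 -0.2541  0.0358] w 0.0369 F [-0.5 -0.4 -0.9] j [-0.53  0.43 -0.28  0.86  0.   -0.63] tilt [-1.    -0.001  0.002]
turn frac 0.0015 deg 0.1 shift frac x,y,z [ 0.0619 -0.0038 -0.0049] mm [24.8 -1.5 -2. ]
```

Request:
servo_tool:
  steps: [0.025, -0.003, -0.004, 0, 0, 0, 0, 0.02, 0, 0, 0, 0, 0, 0, 0.01, 0, 0, 0, 0, 0, 0, 0, 0, 0, 0, 0, 0, 0, 0, 0, 0, 0, 0, 0, 0, 0, 0, 0, 0, 0, 0, 0, 0, 0, 0, 0, 0, 0, 0, 0, 0, 0, 0, 0, 0, 0, 0, 0, 0, 0, 0, 0, 0, 0, 0, 0, 0, 0, 0, 0]

```text
time: 19.25
ee_pos: [0.4404, -0.2578, 0.015]
eef_rot: [-1.282, 1.159, 1.279]
force: [-0.2, 0.1, -1.3]
grip_width: 0.0363
```

```bash
python3 -c "
from look import *
goto(.4399,-.2558,.0983,.0105)"
```

```text
t 19.25 pos [ 0.4404 -0.2578  0.015 ] w 0.0363 F [-0.2  0.1 -1.3] j [-0.53  0.46 -0.3   0.81  0.   -0.63] tilt [-1.    -0.003  0.   ]
turn frac -0.0 deg -0.0 shift frac x,y,z [0.0112 0.0008 0.005 ] mm [4.5 0.3 2. ]
```

Request:
servo_tool:
  steps: [0.007, 0, 0.004, 0, 0, 0, 0, 0.0045, 0, 0, 0, 0, 0, 0, 0, 0, 0, 0, 0, 0, 0, 0, 0, 0, 0, 0, 0, 50, 0, 0, 0, 0, 0, 0, 60, 0, 0, 0, 0, 0, 0, 70, 0, 0, 0, 0, 0, 0, 70, -0.04, 0, 0, 0, 0, 0, 70, -0.07, 0, 0, 0, 0, 0, 70, -0.07, 0, 0, 0, 0, 0, 70]

```text
time: 20.25
ee_pos: [0.4394, -0.2558, 0.0824]
eef_rot: [-1.281, 1.159, 1.281]
force: [-0.2, 0.6, -0.4]
grip_width: 0.0595
```

```bash
python3 -c "
from look import *
goto(.6289,.147,.2836,.08)"
```

```text
t 20.25 pos [ 0.4394 -0.2558  0.0824] w 0.0595 F [-0.2  0.6 -0.4] j [-0.53  0.37 -0.22  0.98  0.   -0.63] tilt [-1.    -0.001  0.002]
turn frac -0.118 deg -10.6 shift frac x,y,z [ 0.0082 -0.7367  0.8342] mm [   3.3 -294.7  333.7]
```

Request:
servo_tool:
  steps: [0, 0, 0, -0.059, 0, 0, 70, 0, 0, 0, -0.059, 0, 0, 70, 0, -0.0737, 0.0834, 0, 0, 0, 70, 0, -0.0737, 0.0834, 0, 0, 0, 70, 0, -0.0737, 0.0834, 0, 0, 0, 70, 0, -0.0737, 0.0834, 0, 0, 0, 70, 0, -0.0737, 0.0834, 0, 0, 0, 70, 0, -0.0737, 0.0834, 0, 0, 0, 70, 0, -0.0737, 0.0834, 0, 0, 0, 70, 0, -0.0737, 0.0834, 0, 0, 0, 70]

```text
time: 21.25
ee_pos: [0.5922, 0.0678, 0.0827]
eef_rot: [-1.416, 1.059, 1.413]
force: [0.2, -0.5, 0.1]
grip_width: 0.0596
```

Request:
servo_tool:
  steps: [0, -0.0737, 0.0834, 0, 0, 0, 70, 0, -0.0737, 0.0834, 0, 0, 0, 70, 0, 0, 0, 0, 0, 0, 70, 0, 0, 0, 0, 0, 0, 70, 0, 0, 0, 0, 0, 0, 70, 0, 0, 0, 0, 0, 0, 70, 0, 0, 0, 0, 0, 0, 70, 0, 0, 0, 0, 0, 0, 70, 0, 0, 0, 0, 0, 0, 70, 0, 0, 0, 0, 0, 0, 70]

```text
time: 22.25
ee_pos: [0.6297, 0.1463, 0.0833]
eef_rot: [-1.416, 1.059, 1.412]
force: [-0.2, 0.2, 0.7]
grip_width: 0.06
```

```bash
python3 -c "
from look import *
p,d=imaging.grab_frame('top'); cv2.imwrite('pics/t4.png',cv2.resize(p,(800,600)))
print(fit(p,'red',np.array((378,374))*.64,'key').round(4))
goto(.6289,.147,.2836,.009)"
```

```text
[0.4338 0.0279 0.1701 0.9424]
t 22.3 pos [0.6297 0.1464 0.0832] w 0.0596 F [-0.   0.4  0.2] j [ 0.23  0.62  0.19  1.14 -0.   -0.05] tilt [-1.    -0.003 -0.   ]
turn frac -0.0001 deg -0.0 shift frac x,y,z [0.1855 0.0021 0.002 ] mm [74.2  0.9  0.8]
```

View pics/t4.png

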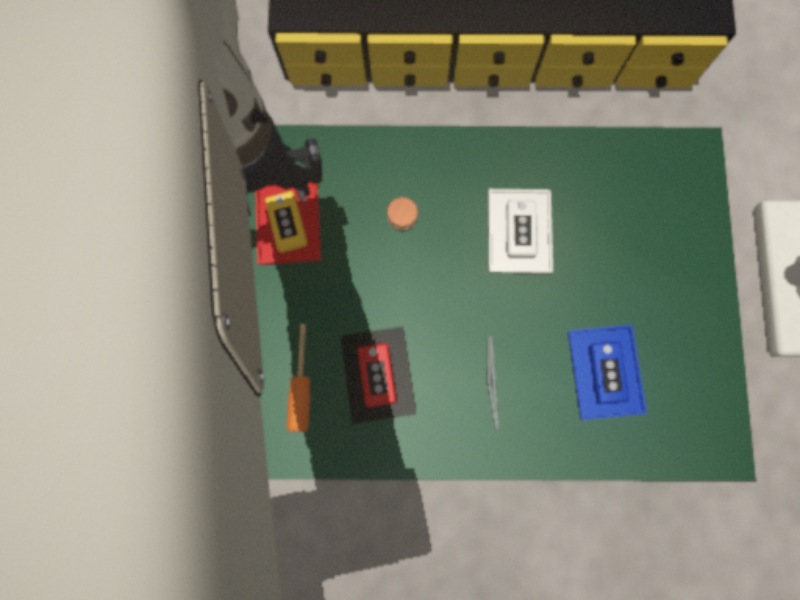

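The blue key is centred in the blue tray at (608,371). The yellow key is next.

Request:
servo_tool:
  steps: [0.06, 0.001, 0.001, 0, 0, 0, 70, 0.06, 0, 0, 0, 0, 0, 70, 0.04, 0, 0, 0, 0, 0, 70, 0.0245, 0, 0, 0, 0, 0, 70, 0, 0, 0, 0, 0, 0, 70, 0, 0, 0, 0, 0, 0, 70, 0, 0, 0, 0, 0, 0, 0, 0, 0, 0, 0, 0, 0, 0, 0, 0, 0, 0, 0, 0, 0, 0, 0, 0, 0, 0, 0, 0]

```text
time: 23.3
ee_pos: [0.6306, 0.1472, 0.0109]
eef_rot: [-1.417, 1.057, 1.41]
force: [0.3, 0.7, 6.0]
grip_width: 0.0366
```

```bash
python3 -c "
from look import *
goto(.4581,.2468,.3384,.08)"
```

```text
t 23.3 pos [0.6306 0.1472 0.0109] w 0.0366 F [0.3 0.7 6. ] j [ 0.23  0.69  0.11  0.99 -0.   -0.05] tilt [-1.    -0.006 -0.   ]
turn frac -0.0348 deg -3.1 shift frac x,y,z [-0.1748  0.3232  0.378 ] mm [-69.9 129.3 151.2]
```

Request:
servo_tool:
  steps: [-0.03, 0, 0, 0, 0, 0, 0, -0.07, 0, 0, 0, 0, 0, 0, -0.0748, 0, 0, -0.0348, 0, 0, 0, 0, 0.035, 0.041, 0, 0, 0, 0, 0, 0.065, 0.076, 0, 0, 0, 0, 0, 0.065, 0.076, 0, 0, 0, 0, 0, 0.065, 0.076, 0, 0, 0, 0, 0, 0.065, 0.076, 0, 0, 0, 0, 0, 0.028, 0.033, 0, 0, 0, 0, 0, 0, 0, 0, 0, 0, 0]

```text
time: 24.3
ee_pos: [0.455, 0.2475, 0.0791]
eef_rot: [-1.457, 1.026, 1.455]
force: [0.5, -0.1, -0.5]
grip_width: 0.0367
```

Request:
servo_tool:
  steps: [0.03, 0, 0, 0, 0, 0, 0, 0.05, 0, 0, 0, 0, 0, 0, 0.045, 0, 0, 0, 0, 0, 0, 0.025, 0, 0, 0, 0, 0, 0, 0.01, 0, 0, 0, 0, 0, 0, 0, 0, 0, 0, 0, 0, 0, 0, 0, 0, 0, 0, 0, 0, 0, 0, 0, 0, 0, 0, 0, 0, 0, 0, 0, 0, 0, 0, 0, 0, 0, 0, 0, 0, 0]

```text
time: 25.3
ee_pos: [0.4576, 0.2469, 0.0153]
eef_rot: [-1.456, 1.026, 1.451]
force: [0.2, -0.1, 0.3]
grip_width: 0.0362
```

```bash
python3 -c "
from look import *
goto(.4581,.2468,.3384,.0105)"
```

```text
t 25.3 pos [0.4576 0.2469 0.0153] w 0.0362 F [ 0.2 -0.1  0.3] j [ 0.5   0.47 -0.27  0.82 -0.    0.16] tilt [-1.    -0.004 -0.   ]
turn frac 0.0001 deg 0.0 shift frac x,y,z [ 0.012  -0.001  -0.0006] mm [ 4.8 -0.4 -0.3]
```

Request:
servo_tool:
  steps: [0.007, 0, 0, 0, 0, 0, 0, 0.005, 0, 0, 0, 0, 0, 0, 0, 0, 0, 0, 0, 0, 0, 0, 0, 0, 0, 0, 0, 50, 0, 0, 0, 0, 0, 0, 60, 0, 0, 0, 0, 0, 0, 70, 0, 0, 0, 0, 0, 0, 70, -0.04, 0, 0, 0, 0, 0, 70, -0.07, 0, 0, 0, 0, 0, 70, -0.07, 0, 0, 0, 0, 0, 70]

```text
time: 26.3
ee_pos: [0.4565, 0.2463, 0.082]
eef_rot: [-1.455, 1.029, 1.453]
force: [1.3, -0.2, 0.9]
grip_width: 0.0601
```

```bash
python3 -c "
from look import *
goto(.4340,.0277,.165,.08)"
```

```text
t 26.3 pos [0.4565 0.2463 0.082 ] w 0.0601 F [ 1.3 -0.2  0.9] j [ 0.5   0.39 -0.2   0.98 -0.    0.16] tilt [-1.    -0.001 -0.001]
turn frac 0.1104 deg 9.9 shift frac x,y,z [ 0.0053  0.1451 -0.5298] mm [   2.1   58.1 -211.9]
```

Request:
servo_tool:
  steps: [0, 0, 0, 0.0552, 0, 0, 70, 0, 0, 0, 0.0552, 0, 0, 70, 0, 0.029, -0.106, 0, 0, 0, 70, 0, 0.029, -0.106, 0, 0, 0, 70, 0, 0.029, -0.106, 0, 0, 0, 70, 0, 0.029, -0.106, 0, 0, 0, 70, 0, 0.029, -0.106, 0, 0, 0, 70, 0, 0, 0, 0, 0, 0, 70, 0, 0, 0, 0, 0, 0, 70, 0, 0, 0, 0, 0, 0, 70]

```text
time: 27.3
ee_pos: [0.435, 0.0286, 0.0818]
eef_rot: [-1.331, 1.123, 1.328]
force: [-0.4, -0.3, 0.4]
grip_width: 0.0597
```

```bash
python3 -c "
from look import *
goto(.4340,.0277,.165,.009)"
```

```text
t 27.3 pos [0.435  0.0286 0.0818] w 0.0597 F [-0.4 -0.3  0.4] j [ 0.07  0.25 -0.41  0.91  0.   -0.1 ] tilt [-1.    -0.003  0.   ]
turn frac 0.0004 deg 0.0 shift frac x,y,z [ 0.182   0.0036 -0.0019] mm [72.8  1.4 -0.8]
```

Request:
servo_tool:
  steps: [0.06, 0.002, -0.001, 0, 0, 0, 70, 0.06, 0, 0, 0, 0, 0, 70, 0.04, 0, 0, 0, 0, 0, 70, 0.021, 0, 0, 0, 0, 0, 70, 0, 0, 0, 0, 0, 0, 70, 0, 0, 0, 0, 0, 0, 70, 0, 0, 0, 0, 0, 0, 0, 0, 0, 0, 0, 0, 0, 0, 0, 0, 0, 0, 0, 0, 0, 0, 0, 0, 0, 0, 0, 0]

```text
time: 28.3
ee_pos: [0.4352, 0.0277, 0.0104]
eef_rot: [-1.332, 1.122, 1.326]
force: [-0.4, 1.5, 6.5]
grip_width: 0.0366
```

```bash
python3 -c "
from look import *
goto(.6336,.1477,.0768,.08)"
```

```text
t 28.3 pos [0.4352 0.0277 0.0104] w 0.0366 F [-0.4  1.5  6.5] j [ 0.06  0.35 -0.5   0.72  0.   -0.1 ] tilt [-1.    -0.005  0.   ]
turn frac 0.0561 deg 5.1 shift frac x,y,z [-0.1709 -0.5184  0.2611] mm [ -68.4 -207.4  104.4]
```

Request:
servo_tool:
  steps: [-0.03, 0, 0, 0, 0, 0, 0, -0.07, 0, 0, 0, 0, 0, 0, -0.0709, 0, 0, 0.0561, 0, 0, 0, 0, -0.048, 0.024, 0, 0, 0, 0, 0, -0.096, 0.0484, 0, 0, 0, 0, 0, -0.096, 0.0484, 0, 0, 0, 0, 0, -0.096, 0.0484, 0, 0, 0, 0, 0, -0.096, 0.0484, 0, 0, 0, 0, 0, -0.086, 0.0435, 0, 0, 0, 0, 0, 0, 0, 0, 0, 0, 0]

```text
time: 29.3
ee_pos: [0.6364, 0.1501, 0.0773]
eef_rot: [-1.269, 1.165, 1.263]
force: [-0.0, -1.0, 0.4]
grip_width: 0.0369
```

Request:
servo_tool:
  steps: [0.03, 0, 0, 0, 0, 0, 0, 0.05, 0, 0, 0, 0, 0, 0, 0.045, 0, 0, 0, 0, 0, 0, 0.025, 0, 0, 0, 0, 0, 0, 0.01, 0, 0, 0, 0, 0, 0, 0, 0, 0, 0, 0, 0, 0, 0, 0, 0, 0, 0, 0, 0, 0, 0, 0, 0, 0, 0, 0, 0, 0, 0, 0, 0, 0, 0, 0, 0, 0, 0, 0, 0, 0]

```text
time: 30.3
ee_pos: [0.6331, 0.1477, 0.015]
eef_rot: [-1.267, 1.168, 1.263]
force: [0.9, 0.1, -0.3]
grip_width: 0.0368
```

```bash
python3 -c "
from look import *
goto(.6336,.1477,.0768,.0105)"
```

```text
t 30.3 pos [0.6331 0.1477 0.015 ] w 0.0368 F [ 0.9  0.1 -0.3] j [ 0.23  0.69  0.13  1.   -0.    0.15] tilt [-1.    -0.004  0.001]
turn frac 0.0001 deg 0.0 shift frac x,y,z [ 0.0112 -0.0011 -0.    ] mm [ 4.5 -0.4 -0. ]
```

Release, then lift and move clear to the right for the final look.

Request:
servo_tool:
  steps: [0.007, 0, 0, 0, 0, 0, 0, 0.0045, 0, 0, 0, 0, 0, 0, 0, 0, 0, 0, 0, 0, 0, 0, 0, 0, 0, 0, 0, 50, 0, 0, 0, 0, 0, 0, 60, 0, 0, 0, 0, 0, 0, 70, 0, 0, 0, 0, 0, 0, 70, -0.04, 0, 0, 0, 0, 0, 70, -0.08, 0, 0, 0, 0, 0, 70, -0.1, 0, 0, 0, 0, 0, 70]

```text
time: 31.3
ee_pos: [0.6308, 0.1471, 0.0963]
eef_rot: [-1.265, 1.174, 1.267]
force: [0.8, 0.4, -0.2]
grip_width: 0.0596
```

Request:
servo_tool:
  steps: [-0.1, 0, -0.05, 0, 0, 0, 70, -0.05, 0.05, -0.1, 0, 0, 0, 70, 0, 0.05, -0.11, 0, 0, 0, 70, 0, 0.05, -0.11, 0, 0, 0, 70, 0, 0.05, -0.11, 0, 0, 0, 70, 0, 0.05, -0.11, 0, 0, 0, 70, 0, 0.05, -0.11, 0, 0, 0, 70, 0, 0.05, -0.11, 0, 0, 0, 70, 0, 0.05, -0.11, 0, 0, 0, 70, 0, 0.05, -0.11, 0, 0, 0, 70]

```text
time: 32.3
ee_pos: [0.4836, -0.2789, 0.1572]
eef_rot: [-1.267, 1.169, 1.263]
force: [1.2, -0.6, 0.5]
grip_width: 0.0598
```

Request:
servo_tool:
  steps: [0, 0.05, -0.1, 0, 0, 0, 70, 0, 0.05, -0.1, 0, 0, 0, 70, 0, 0.05, -0.1, 0, 0, 0, 70, 0, 0.05, -0.1, 0, 0, 0, 70, 0, 0.05, -0.1, 0, 0, 0, 70, 0, 0, 0, 0, 0, 0, 70, 0, 0, 0, 0, 0, 0, 70, 0, 0, 0, 0, 0, 0, 70, 0, 0, 0, 0, 0, 0, 70, 0, 0, 0, 0, 0, 0, 70]

```text
time: 33.3
ee_pos: [0.4009, -0.4831, 0.157]
eef_rot: [-1.268, 1.168, 1.265]
force: [0.2, -0.4, 0.3]
grip_width: 0.0598
```

```bash
python3 -c "
from look import *
p,d=imaging.grab_frame('top'); cv2.imwrite('pics/t5.png',cv2.resize(p,(800,600)))
s=imaging.grab_frame('scene')[0]; cv2.imwrite('pics/s5.png',cv2.resize(s,(800,600)))
print(robot.state()['ee_pos'])"
```

```text
[ 0.40083012 -0.48340029  0.15700286]
```

View pics/t5.png

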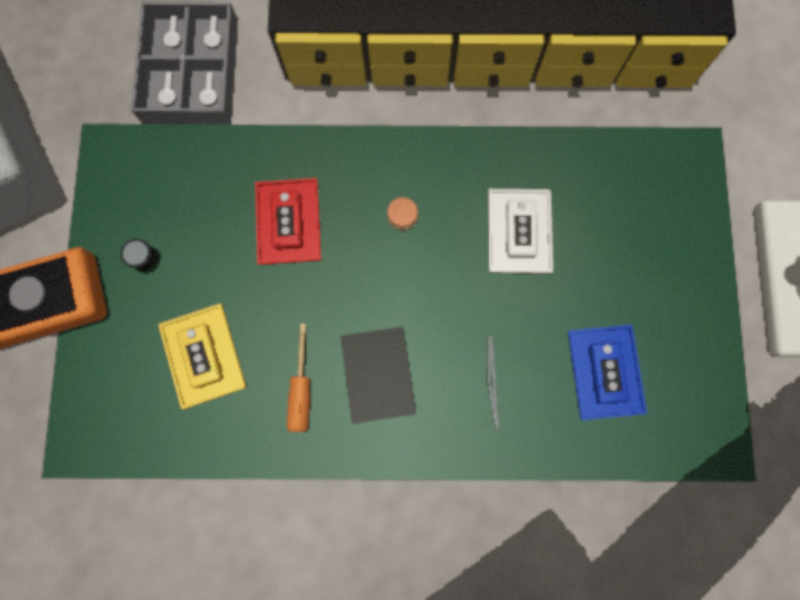

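View pics/s5.png

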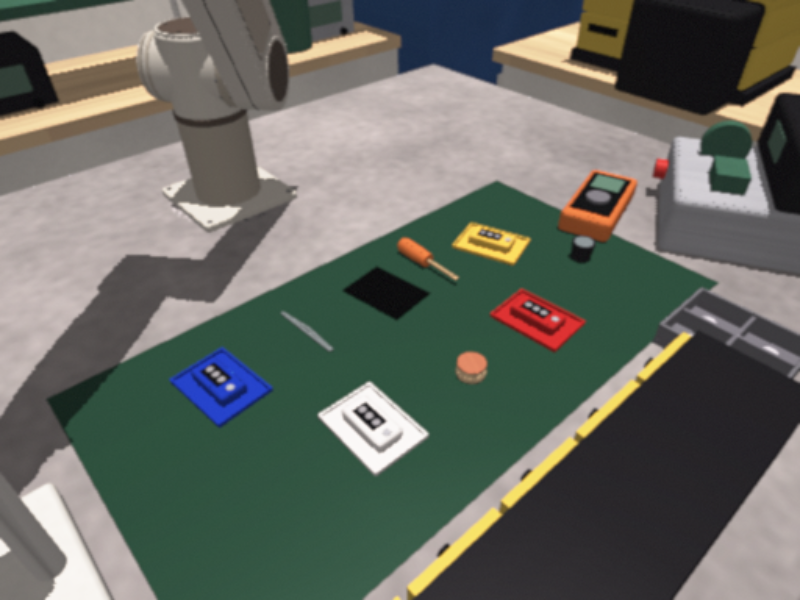

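```bash
python3 -c "
from workcell import close_job; print(close_job())"
```

```text
the job is handed in; nothing more can be done
None
```

I finished the job and handed it in at about 33 s of the 102 s allowed. I moved the white key to the white tray and parked the red key on the mat. Blue and yellow then went into their own trays, and red went from the mat to the red tray.

- **Final check:** the last top and scene pictures show every key flat, buttons up and lengthways in its own tray. By eye each key centre is within about 5 mm of its tray centre. I did not measure the final positions numerically. The mat was empty and the arm was clear of everything.
- **Wrist turn:** on the first approach the last joint reached its limit. I turned the gripper half round, which solved it.
- **Contact force:** closing on the coloured keys showed 6–7 N upward on the tool, in the trays and on the mat. I did not find the cause. It is well below the limits and nothing visibly shifted.
- **Key measurement:** my first outline fit matched the coloured keys poorly (0.80–0.89 overlap) because of their rounded, dark edges. I refined it before grasping, to 0.90–0.98.

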